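# Close the leak-test pot and draw the hand pump to its mark

## Robot

A 6-joint arm with a two-finger parallel gripper is mounted at the origin on the work surface. World frame = base frame: x ahead of the robot, y to its left, z up, the work surface at z = 0. Lengths are in m, angles in rad, forces in N, time in s.
With the tool pointing down it reaches from about 0.35 to 0.775 m from the base axis. Payload 5.5 kg.
Tool frame: the origin (TCP) lies at the very end of the fingers, on their centre line; the grasp point (between the pads) lies 19 mm behind it (bot.grip_point_offset is the distance from the TCP to the grasp point, in m); z points along the fingers, x is the direction in which the jaws open and shut, and the axes are right-handed (so a half turn about z gives the same grasp; the last joint's range is limited). The gripper opens to 85 mm and grips with 20 to 120 N. Pads are 22 mm wide; open, the fingers measure 114 mm over their backs; the gripper's body (76 mm by 85 mm) begins 54 mm behind the grasp point. The pads swing forward as they close: fully open they stand 13 mm farther back than shut.
Start: joints at [-1.471, 0.313, 0.046, 1.304, 0, 1.431], TCP at [0.137, -0.559, 0.231] pointing down, gripper open.
Joint ranges: [-2.76, 2.76], [-0.86, 1.69], [-1.03, 1.26], [-2.2, 2.34], [-1.47, 1.5], [-3.14, 3.14]. Speed limits (rad/s): [2.57, 2.57, 3.14, 3.14, 3.14, 3.14].

## Interface

Orientations are given as a unit quaternion [x, y, z, w].
In Python, from cell import readout, imaging, bot gives the robot as it stands.
- The arm moves only by the tool step_arm, never from a script. Its arguments are lists of equal length, an entry for each row: "linear": the shift along the tool's x, y, z in cm, a list of three; "twist": the turn about the tool's z in rad; "fingers": the opening, from -1 (shut) to 1 (fully open), so that 0 is half open. In form: {"linear": [[x, y, z], ...], "twist": [twist, ...], "fingers": [fingers, ...]}. A call has 1 to 8 rows; each row is the pose to reach, as a shift and turn from the pose measured when the call began, along the tool's axes at that moment; what a row does not reach only later rows make up. A row lasts 1/12 s, in which the tool goes at most 41.7 mm and 7.16 degrees, less where a joint would pass 70% of its speed; a pose out of reach is approached as far as the arm can. A call with a gripper value outside its range is refused whole. The fingers move at their own pace and stop on an object; "force" is the grip in N (left out, the last holds). Time passes only in rows, so rows that repeat a pose let the fingers close. It gives the time, the measured TCP pose, the force and the opening at its end, in the units of the state.
- readout.state(): the state, without advancing time (a new reading comes with each control period).
- imaging.snapshot(name): name is "scene" or "top" or "wrist"; returns (picture, depth): 420x560x3 uint8, red, green, blue; 420x560 float32, m along the optical axis (not along the pixel's ray), 0 where there is no reading.
- imaging.camera_model(name): a dict with "fx", "fy", "cx", "cy" (pixels), "R" (3x3) and "t" (3): a world point X has camera coordinates R X + t; the wrist camera has in their place "T_tool_cam" (4x4, takes a point from camera to tool coordinates, whose origin is the TCP and whose axes are the tool frame's). Camera axes: x right, y down, z forward; pixel columns grow to the right and rows downward; lengths in m; the calibration is good to about 2 mm. The wrist camera is an equidistant fisheye: a pixel r from the principal point sees the ray r / f radians off the axis. A picture is of the moment at which its call begins: read the wrist's pose just before it. camera_model takes no time and is no camera call.
- bot.close_job(): hands the job in, once; it reports no verdict.
The state is a dict: "time_s": time; "q": joint angles; "qd": joint speeds; "effort": joint torques, N m; "tcp_pos": TCP position; "orientation": TCP orientation; "force": force on the tool from outside, world axes, zero at the start; "moment": the same for the moment, N m; "width": opening from 0.0 (shut) to 1.0 (fully open).
Only numpy, scipy, OpenCV 4.12 (cv2) and the standard library are available. Lean on these libraries where they do the work, as an engineer would, in place of code of your own. Each camera call takes 0.05 s, during which the arm holds its last target.

## Task

Run the leak test on the injector lying in the vacuum pot: pick up the pot's lid and set it down on the pot, not dropping it, so that it sits seated and level, and let it go. Then pull the hand pump's T-handle straight up against its return spring until the groove around the rod is level with the top of the barrel, and finish while still holding it there in the gripper. Leave the other things on the desk where they are.

Things in the scene. Friction and masses are not known exactly. Their poses are not given: they have to be found in the camera images.
- station: leak-test station, fixed: grey base plate 170 (x) by 350 (y) by 12 mm carrying an open aluminium pot centred at y = +100 mm and an upright hand pump centred at y = -100 mm, both at x = 0; a copper pipe joins them and a round gauge 50 mm across stands between them at x = +45, y = -10 mm, top 105 mm above the desk. Origin: centre of the plate's underside; z up
- pot_rim (a point): centre of the pot's mouth, level with the top of its rim, 82 mm above the desk. The pot is 140 mm across outside, 120 mm inside, wall 10 mm, its inner floor 64 mm below the rim; an injector lies in it. Axes as the station's
- lid: the pot's lid, loose, about 0.35 kg: aluminium disc 144 mm across, 10 thick; below it a spigot 114 across, 6 deep, that drops into the pot's mouth; on top, central, an upright black cylindrical knob 28 across, 34 tall. Origin: centre of the spigot's underside, z up: disc z = 6 to 16 mm, knob 16 to 50. Starts flat on the desk, knob up. Seated, its origin is 6 mm below pot_rim
- pump_handle (a point): centre of the pump's T-handle: a level black round bar, 18 mm in diameter, 90 long, along the station's y, on top of the 10 mm steel rod that runs straight down from its middle (collar 18 mm across just under the bar). With the rod in it is 174 mm above the desk, 38 mm above barrel_top; it rises with the rod. Axes as the station's
- barrel_top (a point): centre of the top of the pump's barrel (46 mm across; end cap 52 mm across), where the rod comes out, 136 mm above the desk; fixed
- pump_rod (a joint): how far the pump rod is drawn up out of the barrel (m): 0 = fully in, where the spring keeps it; 0.060 = the black groove round the rod (4 mm wide, hidden till then) is level with barrel_top; 0.085 = end stop. Pull needed, spring, seal and weight together: about 5 N to start, 12 N at the mark. Let go, it springs back in
- injector_1: a fuel injector lying on its side, steel, 95 long, 22 thick, with a black plug block; origin: centre of its underside, x along its length; bystander
- injector_2: a fuel injector lying on its side, steel, 95 long, 22 thick, with a black plug block; origin: centre of its underside, x along its length; bystander
- injector_3: a fuel injector lying on its side, steel, 95 long, 22 thick, with a black plug block; origin: centre of its underside, x along its length; bystander
- injector_4: a fuel injector lying on its side, steel, 95 long, 22 thick, with a black plug block; origin: centre of its underside, x along its length; bystander
- tape_roll: a roll of paper tape lying flat, 96 across, 48 high, hole 76 across; origin: centre of its underside; bystander
- pen_cup: a grey cup of pens, 76 across, cup 95 high, pens to 140; origin: centre of its underside; bystander
- torch: a black hand torch lying on its side, 115 long, 34 thick, x along its length; origin: on the desk under its middle; bystander

How it is judged:
On the way:
1. the lid sits seated and level on the pot, let go, while the pump rod is still in (horizontal distance between lid and pot_rim below 0.005 m and z of lid in the frame of pot_rim between -0.009 and -0.004 m and angle between lid's own z axis and vertical below 0.035 rad and contact force between lid and the fingers below 0.1 N and value of joint pump_rod below 0.015 m), for 0.2 s.
At the end, for the whole second after the job is handed in: The lid sits on the pot, centred within 5 mm, down on the rim within 2 mm, tilted under 2 degrees, untouched by the fingers; the pump rod rests drawn out 60 mm (within 5 mm), its groove at the barrel's top, and the gripper still holds the handle (over 3 N of finger contact) (horizontal distance between lid and pot_rim below 0.005 m and z of lid in the frame of pot_rim between -0.009 and -0.004 m and angle between lid's own z axis and vertical below 0.035 rad and contact force between lid and the fingers below 0.1 N and value of joint pump_rod between 0.055 and 0.065 m and velocity of joint pump_rod between -0.01 and 0.01 m/s and contact force between pump_rod and the fingers above 3 N); the arm keeps its last pose, push and grip.
It fails at once if the lid let go over the pot more than 18 mm above its seat (dropped) (horizontal distance between lid and pot_rim below 0.07 m and z of lid in the frame of pot_rim above 0.012 m and contact force between lid and the fingers below 0.02 N).
It fails at once if one of the other things on the desk moved more than 40 mm (distance of any of injector_1, injector_2, injector_3, injector_4, tape_roll, pen_cup, torch from where it was at the start of the episode above 0.04 m).
It also fails if it takes over 53 s, if anything falls off the work surface, if the arm or the gripper's body presses on something with over 40 N, if the wrist force passes 120 N, or if a joint passes its speed limit or range.

## Working session

There is one attempt and no reset: what is moved stays moved. The work goes in short steps, Python scripts to look and compute and a tool call to move; the robot and the scene stay as the last step left them, time stands still between calls to the robot, and variables do not carry over. Pictures are saved under pics/ and viewed, and the job is handed in when it is done.

Besides the shell and the picture viewer there is one more tool, called after ">>>" as name(argument=value, ...), one argument or row to a line, values as JSON. step_arm: Moves the arm, as the interface text tells. Its arguments: {"type":"object","properties":{"linear":{"type":"array"},"twist":{"type":"array"},"fingers":{"type":"array"},"force":{"type":"number"}},"required":["linear","twist","fingers"]}

```bash
mkdir -p pics; ls
cat > h.py <<'E'
import numpy as np, cv2
from cell import readout, imaging, bot
def snap(n,tag):
    p,d=imaging.snapshot(n); cv2.imwrite(f'pics/{tag}.png',cv2.cvtColor(p,cv2.COLOR_RGB2BGR)); np.savez(f'pics/{tag}.npz',p=p,d=d); return p,d
def pts(n,d):
    m=imaging.camera_model(n); v,u=np.mgrid[:d.shape[0],:d.shape[1]]
    c=np.stack([(u-m['cx'])/m['fx']*d,(v-m['cy'])/m['fy']*d,d],-1)
    w=(c-np.array(m['t']))@np.array(m['R']); w[d<=0]=np.nan; return w
E
python3 - <<'E'
from h import *
s=readout.state(); print(s)
for n in('scene','top'):
    p,d=snap(n,n+'0'); m=imaging.camera_model(n); print(n,m)
E
```

```text
pics
{'time_s': 0.0, 'q': array([-1.47061989e+00,  3.13983928e-01,  4.49579330e-02,  1.30359801e+00,
       -2.91157629e-05,  1.43120373e+00]), 'qd': array([ 2.38663172e-04, -7.45143720e-05, -1.91851528e-03,  7.99886645e-04,
        1.25367795e-03, -1.69487525e-03]), 'effort': array([ 1.54651898e-04, -4.80620420e+01,  2.98535371e+01,  1.90619688e-02,
        1.16721371e-04, -1.56448226e-05]), 'tcp_pos': array([ 0.13648353, -0.55803011,  0.23040964]), 'orientation': array([ 7.86599410e-01, -6.17462981e-01, -6.43817027e-04, -6.48701438e-04]), 'force': array([ 0.08744675, -0.76875526, -0.61889329]), 'moment': array([-0.0228033 ,  0.00959433,  0.03419343]), 'width': 0.9988254496480684}
scene {'fx': 403.08899056332075, 'fy': 403.08899056332075, 'cx': 285.54087409414836, 'cy': 215.89948552390243, 'R': array([[-0.10396379,  0.99446466, -0.0152177 ],
       [ 0.66699367,  0.05836294, -0.742774  ],
       [-0.73777434, -0.08737171, -0.66936926]]), 't': array([ 0.01474658, -0.24350396,  1.46607892])}
top {'fx': 434.0365070160245, 'fy': 434.0365070160245, 'cx': 279.82101431981664, 'cy': 204.0714203183824, 'R': array([[ 0.01947942, -0.99936315,  0.02989712],
       [-0.99527507, -0.02222733, -0.0945171 ],
       [ 0.09512144, -0.02791472, -0.99507421]]), 't': array([-0.00271457,  0.56096638,  1.12211607])}
```

View pics/scene0.png

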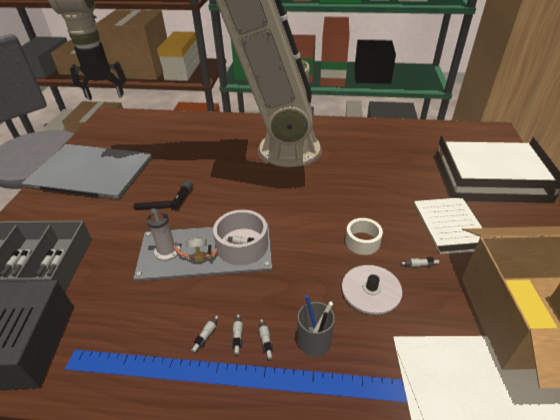

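View pics/top0.png

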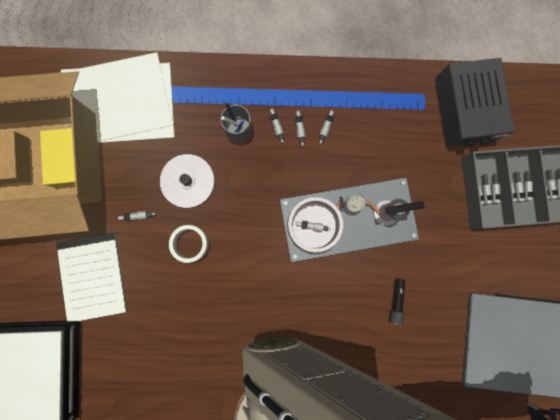

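The lid shows at about (187,181) in the top view, the pot at (316,224), and the T-handle at (405,208). The gauge stands beside the pipe at (355,203). Next I'll measure them from depth.

```bash
cat > m.py <<'E'
from h import *
def circ(P):
    A=np.c_[2*P,np.ones(len(P))]; s=np.linalg.lstsq(A,(P**2).sum(1),rcond=None)[0]; return s[:2],np.sqrt(s[2]+s[:2]@s[:2])
def outline(n,mask,z):
    c=max(cv2.findContours(mask.astype(np.uint8),0,1)[0],key=cv2.contourArea)[:,0].astype(float)
    m=imaging.camera_model(n);R=np.array(m['R']);C=-R.T@np.array(m['t'])
    r=np.c_[(c[:,0]-m['cx'])/m['fx'],(c[:,1]-m['cy'])/m['fy'],np.ones(len(c))]@R
    return (C+r*((z-C[2])/r[:,2])[:,None])[:,:2]
def near(W,xy,r): return np.hypot(W[...,0]-xy[0],W[...,1]-xy[1])<r
E
python3 - <<'E'
from m import *
for n,seeds in(('top',dict(lid=(187,181),pot=(316,224),bar=(405,208))),('scene',dict(lid=(372,289),pot=(241,232),bar=(155,205)))):
    d=np.load(f'pics/{n}0.npz')['d']; W=pts(n,d)
    w=lambda u,v:W[v,u]
    print(n,{k:w(*s).round(3) for k,s in seeds.items()})
    desk=np.nanmedian(W[...,2]); print('desk',desk)
    if n=='top': L=w(160+12,181); Pt=w(316,240); B=w(405,208)
    z=W[...,2]
    k=near(W,L,.13)&(z>.009)&(z<.024); 
    k=near(W,np.array([np.nanmedian(W[...,0][k]),np.nanmedian(W[...,1][k])]),.085)&(z>.009)
    P=outline(n,k,.016); print('lid',circ(P), np.nanmedian(z[k]))
    c0=circ(P)[0]
    kk=near(W,c0,.04)&(z>.042)&(z<.06); print('knob',kk.sum(),np.nanmean(W[kk],0),circ(outline(n,kk,.05)) if n=='top' else '')
    k=near(W,Pt,.12)&(z>.072)&(z<.092)
    c,r=circ(W[k][:,:2])
    for _ in range(3): 
        q=W[k];q=q[abs(np.hypot(*(q[:,:2]-c).T)-.065)<.009]; c,r=circ(q[:,:2])
    print('pot',c,r,len(q),q[:,2].mean())
    k=near(W,B,.08)&(z>.166)&(z<.195)
    q=W[k]; rr=cv2.minAreaRect(q[:,:2].astype(np.float32)); print('bar',len(q),q.mean(0),rr,np.nanmax(q[:,2]))
    k=(z>.007)&(z<.018)&near(W,(c+B[:2])/2,.25)&(abs(W[...,1]-c[1])<.4)
    k=cv2.morphologyEx(k.astype(np.uint8),2,np.ones((5,5)))
    l,lab,st,ce=cv2.connectedComponentsWithStats(k); print([(s.tolist(),W[lab==i][:,:2].mean(0).round(3)) for i,s in enumerate(st) if s[4]>400 and i])
E
```

```text
top {'lid': array([0.613, 0.251, 0.049]), 'pot': array([ 0.509, -0.086,  0.04 ]), 'bar': array([ 0.543, -0.276,  0.182])}
desk 0.0011486229042964877
lid (array([0.61860636, 0.25920912]), np.float64(0.07071140275380718)) 0.016298320580210926
knob 93 [0.6182738  0.25912161 0.04980526] (array([0.6182813 , 0.25897306]), np.float64(0.013092933979061926))
pot [ 0.505817   -0.07872829] 0.06456638857922913 677 0.08147611191928646
bar 300 [ 0.54404684 -0.27347846  0.18084902] ((0.5444192290306091, -0.2739523649215698), (0.018034107983112335, 0.09017167240381241), 11.258824348449707) 0.18600784737889997
[([331, 179, 79, 25, 1030], array([ 0.603, -0.256])), ([334, 206, 83, 48, 2256], array([ 0.495, -0.237]))]
scene {'lid': array([0.632, 0.259, 0.025]), 'pot': array([ 0.463, -0.09 ,  0.021]), 'bar': array([ 0.551, -0.268,  0.181])}
desk 0.003206426226466108
lid (array([0.62076769, 0.25856652]), np.float64(0.07232625798416345)) 0.017896945921321704
knob 117 [0.62251116 0.25833189 0.05008514] 
pot [ 0.50968861 -0.07925475] 0.06478812714381553 722 0.08113021424057298
bar 294 [ 0.54980229 -0.2739298   0.17959697] ((0.5476560592651367, -0.2753230333328247), (0.0166060458868742, 0.08946378529071808), 12.694134712219238) 0.18703653439660012
[([172, 227, 43, 27, 620], array([ 0.486, -0.225])), ([134, 237, 108, 43, 2005], array([ 0.587, -0.236]))]
```

Sizes and heights agree with the spec: lid radius 71 mm, rim height 81 mm, bar 90 x 18 mm, and pot to bar 199 mm. The station yaw is about 0.195 rad. I'll write a helper that turns world targets into tool-axis shifts, then move to the lid.

```bash
cat > go.py <<'E'
import sys
from h import *
from scipy.spatial.transform import Rotation as Ro
s=readout.state(); R=Ro.from_quat(s['orientation']).as_matrix()
yaw=np.arctan2(R[1,0],R[0,0])
def rel(x,y,z,ty=None):
    v=R.T@(np.array([x,y,z])-s['tcp_pos'])*100
    tw=None if ty is None else round(float(-((ty-yaw+np.pi)%(2*np.pi)-np.pi)),3)
    return v.round(2),tw
print('t',s['time_s'],'tcp',s['tcp_pos'].round(4),'yaw',yaw.round(4),'tilt',R[:,2].round(4),'F',s['force'].round(1),'w',round(s['width'],3))
if len(sys.argv)>3: print(rel(*map(float,sys.argv[1:])))
E
python3 go.py 0.6195 0.2588 0.15 0.195; python3 go.py 0.4 -0.2 0.25
```

```text
t 0.1 tcp [ 0.1365 -0.5581  0.2305] yaw -1.3311 tilt [-1.0e-04  1.6e-03 -1.0e+00] F [-0.5 -0.   0.1] w 0.997
(array([-67.87, -66.31,   8.18]), -1.526)
t 0.1 tcp [ 0.1365 -0.5581  0.2305] yaw -1.3311 tilt [-1.0e-04  1.6e-03 -1.0e+00] F [-0.5 -0.   0.1] w 0.997
(array([-28.53, -34.1 ,  -1.9 ]), None)
```

>>> step_arm(
  linear=[
    [-2, -2.4, -0.5],
    [-4.5, -5.4, -1],
    [-7, -8.4, -1.5],
    [-9.5, -11.4, -2],
    [-12, -14.4, -2],
    [-14.5, -17.4, -2],
    [-17, -20.4, -2],
    [-19.5, -23.4, -2],
  ],
  twist=[-0.1, -0.2, -0.3, -0.4, -0.5, -0.6, -0.7, -0.8],
  fingers=[1, 1, 1, 1, 1, 1, 1, 1],
)

```text
time_s: 0.77
tcp_pos: [0.3181, -0.3113, 0.2507]
orientation: [0.966, -0.26, -0.0, -0.001]
force: [0.8, -0.4, 1.0]
width: 1.003
```

```bash
python3 go.py 0.6195 0.2588 0.15 0.195; python3 go.py 0.45 -0.05 0.25
```

```text
t 0.7667 tcp [ 0.3181 -0.3113  0.2507] yaw -0.5265 tilt [-2.0e-04  1.9e-03 -1.0e+00] F [ 0.8 -0.4  1. ] w 1.003
(array([ -2.58, -64.42,  10.17]), -0.722)
t 0.7667 tcp [ 0.3181 -0.3113  0.2507] yaw -0.5265 tilt [-2.0e-04  1.9e-03 -1.0e+00] F [ 0.8 -0.4  1. ] w 1.003
(array([ -1.72, -29.22,   0.11]), None)
```

>>> step_arm(
  linear=[
    [-0.2, -3.8, 0],
    [-0.4, -7.6, 0],
    [-0.6, -11.4, 0],
    [-0.9, -15.2, 0],
    [-1.1, -19, 0],
    [-1.3, -22.8, 0],
    [-1.5, -26.6, 0],
    [-1.7, -30.4, 0],
  ],
  twist=[-0.1, -0.2, -0.3, -0.4, -0.5, -0.6, -0.7, -0.722],
  fingers=[1, 1, 1, 1, 1, 1, 1, 1],
)

```text
time_s: 1.43
tcp_pos: [0.4563, -0.0379, 0.251]
orientation: [0.995, 0.1, -0.0, -0.001]
force: [0.5, -0.2, 0.3]
width: 1.005
```

```bash
python3 go.py 0.6195 0.2588 0.13 0.195
```

```text
t 1.4333 tcp [ 0.4563 -0.0379  0.251 ] yaw 0.2 tilt [-5.0e-04  1.9e-03 -1.0e+00] F [ 0.5 -0.2  0.3] w 1.005
(array([ 21.89, -25.82,  12.15]), 0.005)
```

>>> step_arm(
  linear=[
    [2, -2.4, 0],
    [4.5, -5.4, 0],
    [7, -8.4, 0],
    [9.6, -11.4, 0],
    [12.2, -14.4, 0],
    [14.8, -17.4, 1],
    [17.4, -20.4, 3],
    [20, -23.4, 5],
  ],
  twist=[0, 0, 0, 0, 0, 0, 0, 0],
  fingers=[1, 1, 1, 1, 1, 1, 1, 1],
)

```text
time_s: 2.1
tcp_pos: [0.6044, 0.229, 0.2036]
orientation: [0.995, 0.1, 0.001, -0.001]
force: [0.6, -0.6, -0.2]
width: 0.999
```

```bash
python3 go.py 0.6195 0.2588 0.11 0.195
```

```text
t 2.1 tcp [0.6044 0.229  0.2036] yaw 0.2005 tilt [ 8.0e-04  2.2e-03 -1.0e+00] F [ 0.6 -0.6 -0.2] w 0.999
(array([ 2.06, -2.6 ,  9.36]), 0.005)
```

>>> step_arm(
  linear=[
    [0.8, -1, 2],
    [1.6, -2, 4],
    [2.06, -2.6, 6.5],
    [2.06, -2.6, 9.3],
    [2.06, -2.6, 9.3],
    [2.06, -2.6, 9.3],
  ],
  twist=[0, 0, 0, 0, 0, 0],
  fingers=[1, 1, 1, 1, 1, 1],
)

```text
time_s: 2.6
tcp_pos: [0.6175, 0.2583, 0.1084]
orientation: [0.995, 0.1, -0.002, -0.001]
force: [-0.2, -0.4, 0.9]
width: 1.004
```

```bash
python3 go.py 0.6195 0.2588 0.022 0.195
python3 - <<'E'
from h import *
p,d=snap('wrist','w1'); print(imaging.camera_model('wrist'))
E
```

```text
t 2.6 tcp [0.6175 0.2583 0.1084] yaw 0.2007 tilt [-4.6e-03  5.0e-04 -1.0e+00] F [-0.2 -0.4  0.9] w 1.004
(array([0.24, 0.01, 8.64]), 0.006)
{'fx': 325.19226210127806, 'fy': 325.19226210127806, 'cx': 283.303746589201, 'cy': 213.6731995541364, 'T_tool_cam': array([[ 9.99999394e-01,  1.09788331e-03,  7.76667784e-05,
         1.55285596e-03],
       [-1.06959441e-03,  9.52742829e-01,  3.03776163e-01,
        -7.83233273e-02],
       [ 2.59514312e-04, -3.03776062e-01,  9.52743426e-01,
        -1.42216163e-01],
       [ 0.00000000e+00,  0.00000000e+00,  0.00000000e+00,
         1.00000000e+00]])}
```

View pics/w1.png

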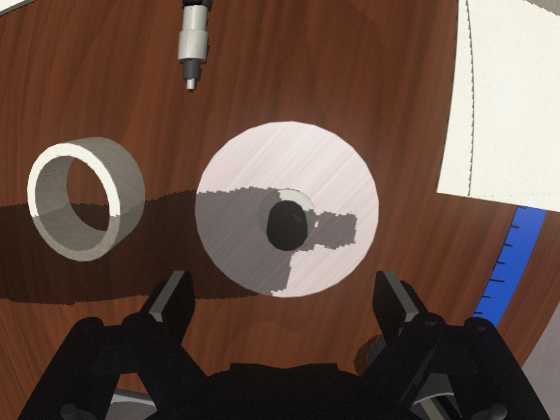

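The wrist view shows the lid's disc centred near (287,209), with the knob at (287,225) midway between the fingers. I'll cast its outline to world coordinates.

```bash
cat > wr.py <<'E'
from m import *
from scipy.spatial.transform import Rotation as Ro
def wrays(u,v,s):
    m=imaging.camera_model('wrist'); a=(u-m['cx'])/m['fx'];b=(v-m['cy'])/m['fy'];t=np.hypot(a,b);k=np.sinc(t/np.pi)
    r=np.stack([a*k,b*k,np.cos(t)],-1); T=np.array(m['T_tool_cam']); R=Ro.from_quat(s['orientation']).as_matrix()
    return R@T[:3,3]+s['tcp_pos'], r@(R@T[:3,:3]).T, r
def wpts(d,s):
    v,u=np.mgrid[:420,:560].astype(float); C,r,rc=wrays(u,v,s); W=C+r*(d/rc[...,2])[...,None]; W[d<=0]=np.nan; return W
def wout(mask,z,s,ret=False):
    c=max(cv2.findContours(mask.astype(np.uint8),0,1)[0],key=cv2.contourArea)[:,0].astype(float)
    C,r,_=wrays(c[:,0],c[:,1],s); return (C+r*((z-C[2])/r[:,2])[:,None])[:,:2]
E
python3 - <<'E'
from wr import *
s=readout.state(); d=np.load('pics/w1.npz')['d']; W=wpts(d,s); z=W[...,2]
k=near(W,(.6195,.259),.09)&(z>.009)&(z<.06); print(np.nanmedian(z[k]),circ(wout(k,.016,s)))
k=near(W,(.6195,.259),.03)&(z>.045)&(z<.056); print(k.sum(),circ(wout(k,.05,s)),W[k].mean(0))
E
```

```text
0.017940095843575754 (array([0.62249819, 0.2604401 ]), np.float64(0.07158054248754649))
1333 (array([0.622231  , 0.26141701]), np.float64(0.013923870713023406)) [0.62206116 0.26218368 0.05145327]
```

```bash
python3 go.py 0.6217 0.2607 0.0225 0.2007
```

```text
t 2.65 tcp [0.619  0.2586 0.1107] yaw 0.2003 tilt [-7.0e-04  1.7e-03 -1.0e+00] F [ 0.5 -0.1  0.2] w 1.003
(array([ 0.31, -0.14,  8.82]), -0.0)
```

>>> step_arm(
  linear=[
    [0.18, -0.11, 2.5],
    [0.18, -0.11, 5],
    [0.18, -0.11, 7],
    [0.18, -0.11, 8.3],
    [0.18, -0.11, 8.8],
    [0.18, -0.11, 8.8],
    [0.18, -0.11, 8.8],
    [0.18, -0.11, 8.8],
  ],
  twist=[0, 0, 0, 0, 0, 0, 0, 0],
  fingers=[1, 1, 1, 1, 1, 1, 1, 0.5],
  force=40,
)

```text
time_s: 3.32
tcp_pos: [0.6221, 0.2604, 0.0251]
orientation: [0.995, 0.1, 0.002, -0.001]
force: [0.1, -0.4, 0.3]
width: 0.883
```

```bash
python3 go.py 0.6205 0.260 0.0225 0.2; python3 -c "
from h import *
snap('wrist','w2')"
```

```text
t 3.3167 tcp [0.6221 0.2604 0.0251] yaw 0.2001 tilt [ 0.0028  0.0027 -1.    ] F [ 0.1 -0.4  0.3] w 0.883
(array([-0.17,  0.01,  0.26]), 0.0)
```

View pics/w2.png

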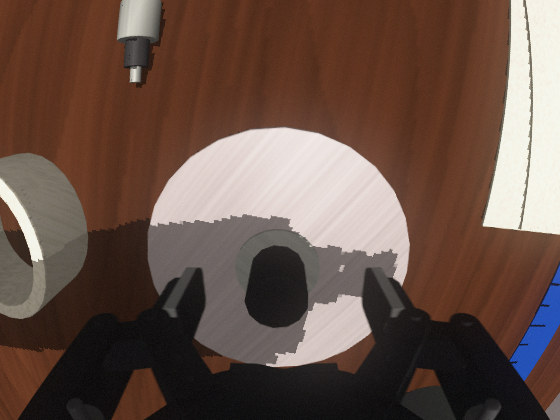

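The knob's top, around (276,298), sits between the fingers at u≈195 and 372. I'll measure its offset in tool axes before closing.

```bash
cat > lidm.py <<'E'
import sys
from wr import *
tag,zd=sys.argv[1],float(sys.argv[2]) # zd: expected world height of disc top
s=readout.state(); p,d=snap('wrist',tag); W=wpts(d,s)
R=Ro.from_quat(s['orientation']).as_matrix()
z=W[...,2]; rr=near(W,s['tcp_pos'][:2],.085)&(abs(z-zd)<.009)
print('n',rr.sum(),'zmed',np.nanmedian(z[rr]))
k=rr.astype(np.uint8); k=cv2.morphologyEx(k,cv2.MORPH_OPEN,np.ones((3,3)))
P=wout(k,zd,s); c,r=circ(P)
for _ in range(8):
    e=abs(np.hypot(*(P-c).T)-.072); Q=P[e<max(.003,np.percentile(e,60))]; c,r=circ(Q)
print('disc',c,r,len(Q),'tcp',s['tcp_pos'],'tool-rel mm',(R.T@(np.r_[c,zd]-s['tcp_pos'])*1000).round(1))
kk=rr&(z<zd+.005)
A=W[kk]; A=A[abs(A[:,2]-np.median(A[:,2]))<.004]; co=np.linalg.lstsq(np.c_[A[:,:2]-c,np.ones(len(A))],A[:,2],rcond=None)[0]; print('slope',co.round(4))
E
python3 lidm.py w3 .016; python3 go.py 0.6205 0.260 0.0225 0.2
```

```text
n 40838 zmed 0.015654189040943636
disc [0.62040234 0.26110126] 0.07086766590573944 651 tcp [0.62199082 0.26044311 0.02488891] tool-rel mm [-1.5 -0.9  8.9]
slope [-0.0001 -0.0005  0.0157]
t 3.4167 tcp [0.6217 0.2604 0.0246] yaw 0.2003 tilt [ 0.0022  0.0025 -1.    ] F [ 0.1 -0.5  0.2] w 0.745
(array([-0.13,  0.02,  0.21]), 0.0)
```

>>> step_arm(
  linear=[
    [-0.13, -0.06, 0.3],
    [-0.13, -0.06, 0.3],
    [-0.13, -0.06, 0.3],
    [-0.13, -0.06, 0.3],
    [-0.13, -0.06, 0.3],
    [-0.13, -0.06, 0.3],
    [-0.13, -0.06, 0.3],
    [-0.13, -0.06, 0.3],
  ],
  twist=[0, 0, 0, 0, 0, 0, 0, 0],
  fingers=[0.5, 0.2, 0, -1, -1, -1, -1, -1],
  force=60,
)

```text
time_s: 4.08
tcp_pos: [0.6201, 0.2607, 0.0219]
orientation: [0.995, 0.1, 0.001, -0.001]
force: [-2.7, -1.9, 5.2]
width: 0.308
```

```bash
python3 go.py 0.6204 0.2608 0.0215 0.2; python3 lidm.py w4 .016
```

```text
t 4.0833 tcp [0.6201 0.2607 0.0219] yaw 0.2003 tilt [ 0.0018  0.0025 -1.    ] F [-2.7 -1.9  5.2] w 0.308
(array([ 0.03, -0.  ,  0.04]), 0.0)
n 36862 zmed 0.0156401094811328
disc [0.62152188 0.26153641] 0.07075536888567496 484 tcp [0.6200942  0.26072533 0.02188764] tool-rel mm [ 1.5 -0.5  5.9]
slope [ 0.0001 -0.0008  0.0157]
```

View pics/w4.png

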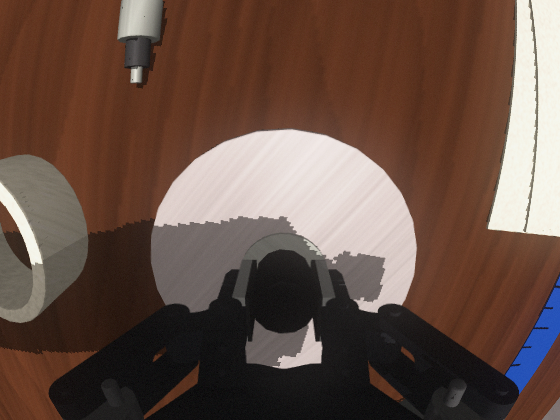

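>>> step_arm(
  linear=[
    [0, 0, -0.5],
    [0, 0, -1.5],
    [0, 0, -3],
    [0, 0, -5.5],
    [0, 0, -8],
    [0, 0, -10.5],
    [0, 0, -13],
    [0, 0, -14.5],
  ],
  twist=[0, 0, 0, 0, 0, 0, 0, 0],
  fingers=[-1, -1, -1, -1, -1, -1, -1, -1],
)

```text
time_s: 4.8
tcp_pos: [0.6208, 0.2607, 0.1702]
orientation: [0.995, 0.1, 0.003, -0.001]
force: [1.1, -0.1, -3.4]
width: 0.308
```

```bash
python3 go.py 0.5075 -0.079 0.168 0.195
```

```text
t 4.8 tcp [0.6208 0.2607 0.1702] yaw 0.2003 tilt [ 0.0051  0.0034 -1.    ] F [ 1.1 -0.1 -3.4] w 0.308
(array([-17.86,  31.03,   0.05]), 0.005)
```

>>> step_arm(
  linear=[
    [-0.9, 1.5, 0],
    [-2.2, 3.8, 0],
    [-3.6, 6.2, 0],
    [-5, 8.7, 0],
    [-6.5, 11.3, 0],
    [-8, 13.9, 0],
    [-9.5, 16.5, 0],
    [-11, 19.1, 0],
  ],
  twist=[0, 0, 0, 0, 0, 0, 0, 0],
  fingers=[-1, -1, -1, -1, -1, -1, -1, -1],
)

```text
time_s: 5.47
tcp_pos: [0.5503, 0.0503, 0.1693]
orientation: [0.995, 0.1, 0.003, -0.001]
force: [0.2, -0.5, -4.5]
width: 0.308
```

```bash
python3 go.py 0.5075 -0.079 0.168 0.195
```

```text
t 5.4667 tcp [0.5503 0.0503 0.1693] yaw 0.2005 tilt [ 0.0051  0.0033 -1.    ] F [ 0.2 -0.5 -4.5] w 0.308
(array([-6.77, 11.82,  0.06]), 0.005)
```

>>> step_arm(
  linear=[
    [-1.5, 2.6, 0],
    [-3, 5.2, 0],
    [-4.4, 7.6, 0],
    [-5.6, 9.7, 0],
    [-6.4, 11.2, 0],
    [-6.77, 11.82, 0],
    [-6.77, 11.82, 0],
    [-6.77, 11.82, 0],
  ],
  twist=[0.005, 0.005, 0.005, 0.005, 0.005, 0.005, 0.005, 0.005],
  fingers=[-1, -1, -1, -1, -1, -1, -1, -1],
)

```text
time_s: 6.13
tcp_pos: [0.5076, -0.0789, 0.1688]
orientation: [0.995, 0.097, 0.003, -0.002]
force: [-0.4, 0.1, -4.7]
width: 0.306
```

```bash
python3 go.py 0.5075 -0.079 0.168 0.195; python3 -c "
from h import *
snap('scene','s1');snap('top','t1')"
```

```text
t 6.1333 tcp [ 0.5076 -0.0789  0.1688] yaw 0.1947 tilt [ 0.0054  0.0038 -1.    ] F [-0.4  0.1 -4.7] w 0.306
(array([-0.02,  0.01,  0.08]), -0.0)
```

View pics/s1.png

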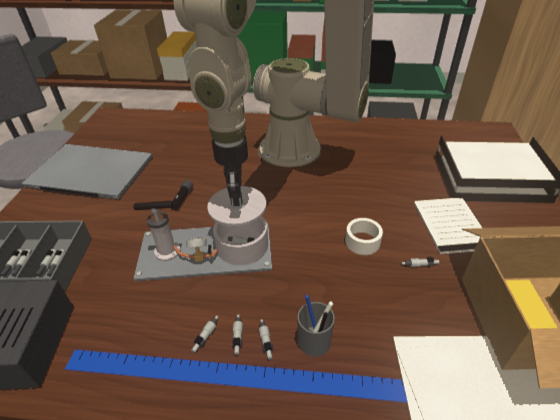

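View pics/t1.png

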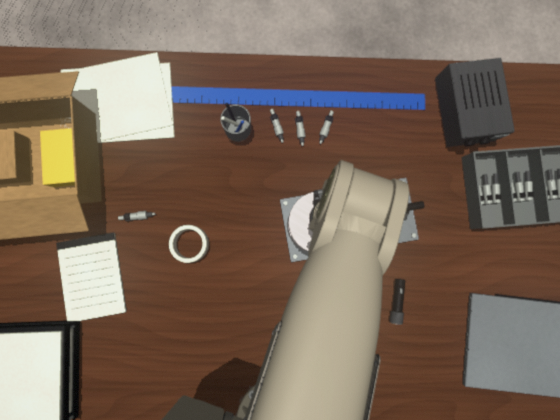

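In the scene view the held lid is at (237,205), above the pot at (241,235). In the top view the arm hides half of it. Next I'll compare lid and pot centres within each camera.

Run:
```python
from m import *
def ring(n,tag,c0,z0,rad,dz=.01,edge='out'):
    d=np.load(f'pics/{tag}.npz')['d'];W=pts(n,d); k=near(W,c0,rad+.02)&(abs(W[...,2]-z0)<dz)
    k=k.astype(np.uint8); cs=cv2.findContours(k,cv2.RETR_CCOMP,1)[0]
    m=imaging.camera_model(n);R=np.array(m['R']);C=-R.T@np.array(m['t'])
    c=np.concatenate(cs)[:,0].astype(float)
    r=np.c_[(c[:,0]-m['cx'])/m['fx'],(c[:,1]-m['cy'])/m['fy'],np.ones(len(c))]@R
    P=(C+r*((z0-C[2])/r[:,2])[:,None])[:,:2]
    c=np.array(c0,float)
    for tol in(.012,.008,.005,.004,.004,.004):
        e=np.hypot(*(P-c).T)-rad; Q=P[abs(e)<tol]; c,r=circ(Q)
    a=np.degrees(np.arctan2(*(Q-c).T[::-1])); h=np.histogram(a,12,(-180,180))[0]
    print(n,tag,'rad',rad,c.round(4),r.round(4),len(Q),h,np.nanmedian(W[...,2][k>0]).round(4))
for n in('scene','top'):
    ring(n,n+'0',(.508,-.079),.082,.07); ring(n,n+'0',(.508,-.079),.082,.06)
    ring(n,n+'0',(.62,.26),.016,.072,.006)
    ring(n,n[0]+'1',(.508,-.079),.163,.072)
```

```text
scene scene0 rad 0.07 [ 0.5104 -0.0789] 0.0711 122 [ 6 13  9 11 11 10  9 13 11  9  9 11] 0.0826
scene scene0 rad 0.06 [ 0.5094 -0.0795] 0.0583 79 [ 0  4  5  8  8 11 11 10  7  8  4  3] 0.0826
scene scene0 rad 0.072 [0.6205 0.2586] 0.0722 161 [14 11 11 12 14 17 16 13 12 12 14 15] 0.0178
scene s1 rad 0.072 [ 0.5116 -0.079 ] 0.0729 130 [ 3 12  9 11 10 14 16 14  9 10  9 13] 0.1648
top top0 rad 0.07 [ 0.5058 -0.079 ] 0.0685 155 [14 12 13 14 11 14 14 11 14 13 12 13] 0.0816
top top0 rad 0.06 [ 0.5057 -0.0783] 0.0602 137 [12 11 11 12 11 13 12 10 12 12  9 12] 0.0816
top top0 rad 0.072 [0.6185 0.2593] 0.0706 156 [12 13 13 12 12 13 15 12 15 12 14 13] 0.0161
top t1 rad 0.072 [ 0.5075 -0.0793] 0.0709 71 [ 0  0  0  0  0  0  8 13 15 16 15  4] 0.1631
```

```bash
python3 go.py 0.506 -0.0788 0.108 0.195
```

```text
t 6.2333 tcp [ 0.5078 -0.0781  0.1687] yaw 0.1965 tilt [ 0.0053  0.0037 -1.    ] F [-1.2  0.4 -3.2] w 0.309
(array([-0.23,  0.04,  6.07]), 0.001)
```

>>> step_arm(
  linear=[
    [-0.1, 0, 1],
    [-0.23, 0.04, 2.5],
    [-0.23, 0.04, 4],
    [-0.23, 0.04, 5.2],
    [-0.23, 0.04, 6],
    [-0.23, 0.04, 6.07],
    [-0.23, 0.04, 6.07],
    [-0.23, 0.04, 6.07],
  ],
  twist=[0, 0, 0, 0, 0, 0, 0, 0],
  fingers=[-1, -1, -1, -1, -1, -1, -1, -1],
)

```text
time_s: 6.9
tcp_pos: [0.5064, -0.0786, 0.1084]
orientation: [0.995, 0.098, 0.003, -0.001]
force: [0.8, 0.1, -4.5]
width: 0.311
```

```bash
python3 - <<'E'
from m import *
for n in('scene','top'):
    tcp=readout.state()['tcp_pos']; z0=tcp[2]-.0059; snap(n,n+'2')
    d=np.load(f'pics/{n}2.npz')['d'];W=pts(n,d); k=near(W,(.508,-.079),.09)&(abs(W[...,2]-z0)<.007)
    cs=cv2.findContours(k.astype(np.uint8),cv2.RETR_CCOMP,1)[0]
    m=imaging.camera_model(n);R=np.array(m['R']);C=-R.T@np.array(m['t'])
    c=np.concatenate(cs)[:,0].astype(float)
    r=np.c_[(c[:,0]-m['cx'])/m['fx'],(c[:,1]-m['cy'])/m['fy'],np.ones(len(c))]@R
    P=(C+r*((z0-C[2])/r[:,2])[:,None])[:,:2]; c=np.array((.507,-.079))
    for tol in(.012,.008,.005,.004,.004,.004):
        e=np.hypot(*(P-c).T)-.072; Q=P[abs(e)<tol]; c,r=circ(Q)
    a=np.degrees(np.arctan2(*(Q-c).T[::-1])); h=np.histogram(a,12,(-180,180))[0]
    A=W[k&near(W,c,.068)];A=A[abs(A[:,2]-np.median(A[:,2]))<.004];co=np.linalg.lstsq(np.c_[A[:,:2]-c,np.ones(len(A))],A[:,2],rcond=None)[0]
    print(n,tcp.round(4),c.round(4),r.round(4),h,'slope',co.round(4))
E
python3 - <<'E'
import cv2;i=cv2.imread('pics/scene2.png')[160:280,120:300];cv2.imwrite('pics/s2c.png',cv2.resize(i,None,fx=4,fy=4,interpolation=2))
E
```

```text
scene [ 0.5064 -0.0786  0.1084] [ 0.5097 -0.0795] 0.0726 [ 1 12  9 10  9 14 16 17 12  9 12 12] slope [0.0026 0.001  0.1045]
top [ 0.5066 -0.0787  0.1087] [ 0.5064 -0.0786] 0.07 [ 0  0  0  0  0  0  9 11 15 14 13  4] slope [0.007  0.0057 0.1026]
```

View pics/s2c.png

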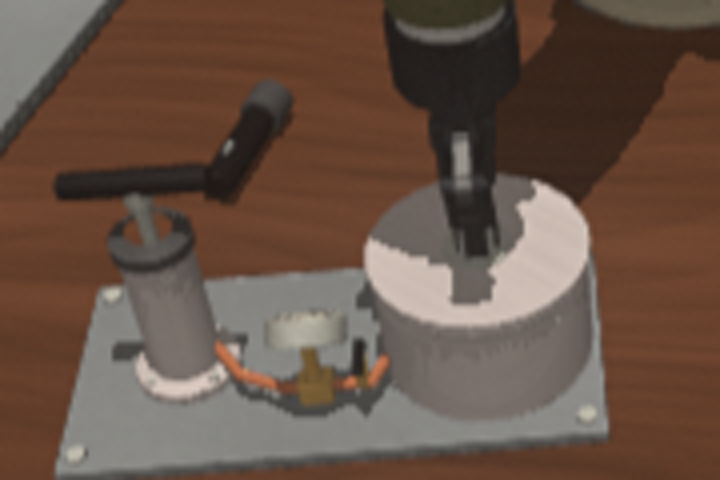

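The lid agrees with the pot's mouth within about 1 mm in both cameras and is level. I'll lower it gently.

>>> step_arm(
  linear=[
    [0, 0, 0.2],
    [0, 0, 0.4],
    [0, 0, 0.6],
    [0, 0, 0.8],
    [0, 0, 0.8],
    [0, 0, 0.8],
  ],
  twist=[0, 0, 0, 0, 0, 0],
  fingers=[-1, -1, -1, -1, -1, -1],
)

```text
time_s: 7.5
tcp_pos: [0.5065, -0.0788, 0.1006]
orientation: [0.995, 0.098, 0.003, -0.001]
force: [-0.5, -1.1, -5.0]
width: 0.305
```

```bash
python3 go.py 0.506 -0.0788 0.098 0.195
```

```text
t 7.5 tcp [ 0.5065 -0.0788  0.1006] yaw 0.1966 tilt [ 0.0064  0.0034 -1.    ] F [-0.5 -1.1 -5. ] w 0.305
(array([-0.05, -0.01,  0.26]), 0.002)
```

>>> step_arm(
  linear=[
    [0, 0, 0.1],
    [0, 0, 0.2],
    [0, 0, 0.3],
    [0, 0, 0.35],
    [0, 0, 0.35],
    [0, 0, 0.35],
  ],
  twist=[0, 0, 0, 0, 0, 0],
  fingers=[-1, -1, -1, -1, -1, -1],
)

```text
time_s: 8.0
tcp_pos: [0.5068, -0.0788, 0.0979]
orientation: [0.995, 0.098, 0.004, -0.001]
force: [-0.6, 0.7, 6.3]
width: 0.308
```

```bash
python3 go.py 0.506 -0.0788 0.098 0.195
```

```text
t 8.0 tcp [ 0.5068 -0.0788  0.0979] yaw 0.1967 tilt [ 0.0072  0.003  -1.    ] F [-0.6  0.7  6.3] w 0.308
(array([-0.08, -0.02, -0.01]), 0.002)
```

The vertical force went from -5 N (lid weight) to +6 N at the expected seat height, so I'll open the gripper.

>>> step_arm(
  linear=[
    [0, 0, 0],
    [0, 0, 0],
    [0, 0, 0],
    [0, 0, 0],
    [0, 0, 0],
    [0, 0, 0],
    [0, 0, -0.1],
    [0, 0, -0.3],
  ],
  twist=[0, 0, 0, 0, 0, 0, 0, 0],
  fingers=[-0.2, 0, 0.2, 0.4, 0.6, 0.6, 0.6, 0.6],
)

```text
time_s: 8.67
tcp_pos: [0.5066, -0.0788, 0.1007]
orientation: [0.995, 0.098, 0.003, -0.001]
force: [0.3, -0.3, 0.9]
width: 0.799
```

>>> step_arm(
  linear=[
    [0, 0, -1],
    [0, 0, -3],
    [0, 0, -6],
    [0, 0, -9],
    [0, 0, -12],
    [0, 0, -14],
    [0, 0, -14],
    [0, 0, -14],
  ],
  twist=[0, 0, 0, 0, 0, 0, 0, 0],
  fingers=[0.6, 0.6, 0.6, 0.6, 0.6, 0.6, 0.6, 0.6],
)

```text
time_s: 9.33
tcp_pos: [0.5066, -0.0795, 0.2428]
orientation: [0.995, 0.098, 0.005, -0.0]
force: [0.6, 0.3, -0.2]
width: 0.801
```

```bash
python3 go.py 0.546 -0.2745 0.24 0.195; python3 lidm.py w5 .092
python3 - <<'E'
from h import *
p,d=snap('scene','s3');W=pts('scene',d);
E
```

```text
t 9.3333 tcp [ 0.5066 -0.0795  0.2428] yaw 0.1967 tilt [ 0.0104  0.002  -0.9999] F [ 0.6  0.3 -0.2] w 0.801
(array([ 0.05, 19.89,  0.28]), 0.002)
n 16268 zmed 0.09162022654087928
disc [ 0.50815018 -0.07880804] 0.07099518529524683 425 tcp [ 0.50658617 -0.07952418  0.24275237] tool-rel mm [ 1.000e-01 -4.000e-01  1.508e+02]
slope [-0.0005  0.0002  0.0917]
```

View pics/s3.png

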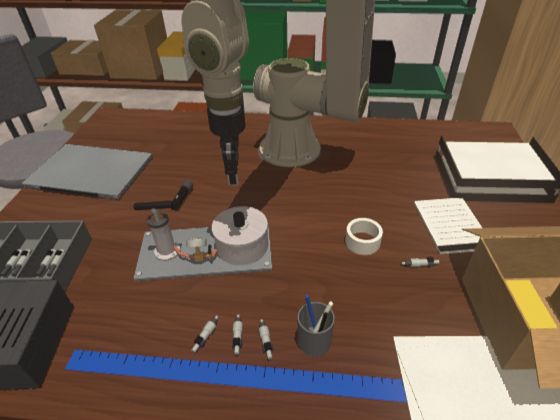

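View pics/w5.png

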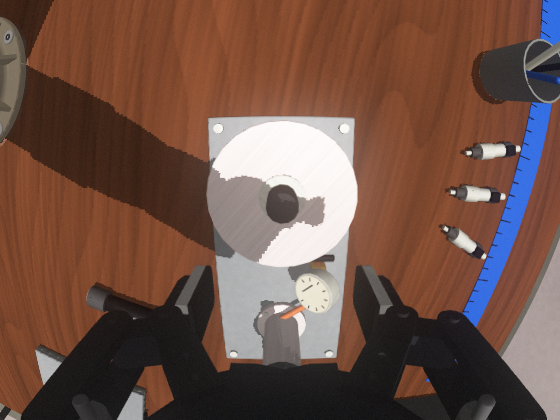

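The lid is seated: its top is at 91.7 mm (92 expected), slope is under 0.001, and it's untouched. Now I'll move above the T-handle.

>>> step_arm(
  linear=[
    [0, 2, 0],
    [0, 5, 0],
    [0, 8.2, 0],
    [0, 11.4, 0],
    [0, 14.6, 0],
    [0, 17.5, 0],
    [0.05, 19.4, 0],
    [0.05, 19.9, 0],
  ],
  twist=[0, 0, 0, 0, 0, 0, 0, 0],
  fingers=[0.6, 0.6, 0.6, 0.6, 0.6, 0.6, 0.6, 0.6],
)

```text
time_s: 10.1
tcp_pos: [0.5442, -0.277, 0.2373]
orientation: [0.995, 0.097, 0.002, -0.002]
force: [-0.1, 0.6, -0.4]
width: 0.802
```

>>> step_arm(
  linear=[
    [0, 0, 0],
    [0, 0, 0],
    [0, 0, 0],
  ],
  twist=[0, 0, 0],
  fingers=[0.6, 0.6, 0.6],
)

```text
time_s: 10.35
tcp_pos: [0.5436, -0.2757, 0.2364]
orientation: [0.995, 0.097, 0.001, -0.003]
force: [0.7, -0.2, 0.2]
width: 0.8
```

```bash
python3 - <<'E'
from wr import *
s=readout.state(); p,d=snap('wrist','w6'); W=wpts(d,s); z=W[...,2]
k=near(W,(.546,-.2745),.07)&(z>.16)&(z<.2); q=W[k]; R=Ro.from_quat(s['orientation']).as_matrix()
print(s['tcp_pos'],len(q),q.mean(0),cv2.minAreaRect(q[:,:2].astype(np.float32)),q[:,2].max())
E
python3 go.py 0.546 -0.2745 0.155 0.195
```

```text
[ 0.54356452 -0.27565832  0.23644801] 3370 [ 0.54560545 -0.27057425  0.18038306] ((0.5464197397232056, -0.2744908630847931), (0.018109340220689774, 0.08983663469552994), 11.306464195251465) 0.1844459897299971
t 10.4 tcp [ 0.5438 -0.2755  0.2369] yaw 0.1948 tilt [ 0.0023  0.0055 -1.    ] F [-0.4  0.9 -0.3] w 0.799
(array([ 0.21, -0.02,  8.2 ]), -0.0)
```

View pics/w6.png

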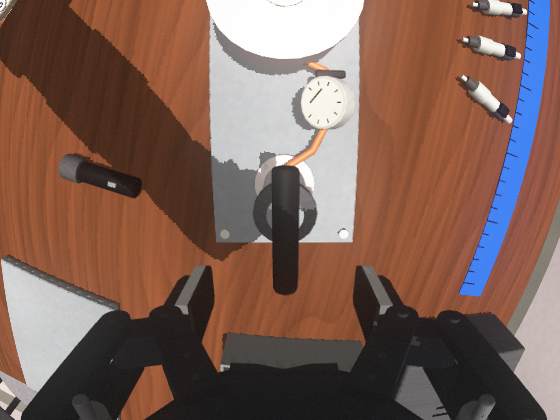

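The wrist view shows the bar, u≈285 and v 170–292, midway between the fingers. Its measured centre of (0.5464, -0.2745) and angle of 11.3° agree with the earlier values. I'll descend around it.

>>> step_arm(
  linear=[
    [0.22, 0, 1],
    [0.23, 0, 3],
    [0.23, -0.02, 5],
    [0.23, -0.02, 6.8],
    [0.23, -0.02, 8],
    [0.23, -0.02, 8.2],
    [0.23, -0.02, 8.2],
    [0.23, -0.02, 8.2],
  ],
  twist=[0, 0, 0, 0, 0, 0, 0, 0],
  fingers=[0.6, 0.6, 0.6, 0.6, 0.6, 0.6, 0.6, 0.6],
)

```text
time_s: 11.07
tcp_pos: [0.5465, -0.274, 0.1555]
orientation: [0.995, 0.098, 0.002, -0.002]
force: [0.8, -0.1, 0.1]
width: 0.798
```

```bash
python3 go.py 0.5462 -0.2745 0.155 0.195; python3 -c "
from h import *
snap('wrist','w7')"
```

```text
t 11.0667 tcp [ 0.5465 -0.274   0.1555] yaw 0.1955 tilt [ 0.0028  0.0051 -1.    ] F [ 0.8 -0.1  0.1] w 0.798
(array([-0.04,  0.04,  0.05]), 0.001)
```

View pics/w7.png

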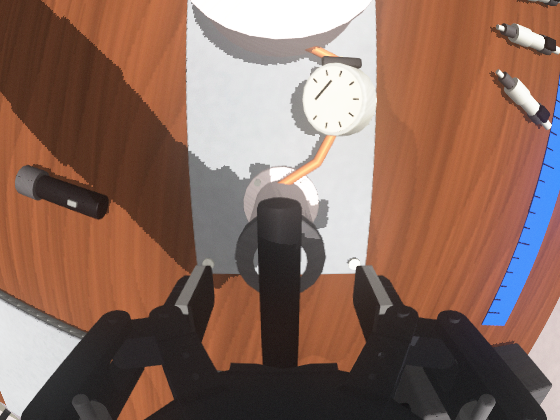

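The bar (u≈280) lies midway between the fingertips (u≈200 and 365), so I'll close.

>>> step_arm(
  linear=[
    [0, 0, 0.05],
    [0, 0, 0.05],
    [0, 0, 0.05],
    [0, 0, 0.05],
    [0, 0, 0.05],
    [0, 0, 0.05],
    [0, 0, 0.05],
    [0, 0, 0.05],
  ],
  twist=[0, 0, 0, 0, 0, 0, 0, 0],
  fingers=[0.3, 0, -0.3, -1, -1, -1, -1, -1],
  force=80,
)

```text
time_s: 11.78
tcp_pos: [0.5449, -0.275, 0.1563]
orientation: [0.995, 0.097, 0.0, -0.002]
force: [-7.1, -1.3, 5.9]
width: 0.182
```

```bash
python3 go.py 0.5462 -0.2745 0.215 0.195
```

```text
t 11.7833 tcp [ 0.5449 -0.275   0.1563] yaw 0.1942 tilt [ 5.0e-04  3.1e-03 -1.0e+00] F [-7.1 -1.3  5.9] w 0.182
(array([ 0.15, -0.04, -5.87]), -0.001)
```

>>> step_arm(
  linear=[
    [0, 0, -0.4],
    [0, 0, -1.2],
    [0, 0, -2],
    [0, 0, -2.8],
    [0, 0, -3.6],
    [0, 0, -4.4],
    [0, 0, -5],
    [0, 0, -5],
  ],
  twist=[0, 0, 0, 0, 0, 0, 0, 0],
  fingers=[-1, -1, -1, -1, -1, -1, -1, -1],
)

```text
time_s: 12.45
tcp_pos: [0.5448, -0.275, 0.2074]
orientation: [0.995, 0.097, 0.0, -0.001]
force: [1.2, -0.8, -8.8]
width: 0.188
```

```bash
python3 go.py 0.5449 -0.275 0.2163 0.195
```

```text
t 12.45 tcp [ 0.5448 -0.275   0.2074] yaw 0.1944 tilt [ 4.e-04  3.e-03 -1.e+00] F [ 1.2 -0.8 -8.8] w 0.188
(array([ 0.01,  0.  , -0.89]), -0.001)
```

>>> step_arm(
  linear=[
    [0, 0, -0.4],
    [0, 0, -0.8],
    [0, 0, -0.9],
    [0, 0, -0.9],
    [0, 0, -0.9],
    [0, 0, -0.9],
  ],
  twist=[0, 0, 0, 0, 0, 0],
  fingers=[-1, -1, -1, -1, -1, -1],
)

```text
time_s: 12.95
tcp_pos: [0.5447, -0.275, 0.2163]
orientation: [0.995, 0.097, 0.0, -0.001]
force: [2.5, -1.8, -10.4]
width: 0.182
```

```bash
python3 go.py 0.5449 -0.275 0.2163 0.195
python3 - <<'E'
from m import *
p,d=snap('scene','s4'); W=pts('scene',d); z=W[...,2]
for n,W in(('scene',W),):
    k=near(W,(.55,-.274),.07)&(z>.215)&(z<.27)&(p.max(-1)<70); q=W[k]; print(len(q),q.mean(0),np.percentile(q[:,2],[5,50,95]))
i=cv2.imread('pics/s4.png')[130:280,100:220];cv2.imwrite('pics/s4c.png',cv2.resize(i,None,fx=4,fy=4,interpolation=2))
E
```

```text
t 12.95 tcp [ 0.5447 -0.275   0.2163] yaw 0.1944 tilt [ 4.e-04  3.e-03 -1.e+00] F [  2.5  -1.8 -10.4] w 0.182
(array([0.02, 0.  , 0.  ]), -0.001)
353 [ 0.55280855 -0.26950699  0.2437032 ] [0.22966383 0.24177166 0.26754184]
```

View pics/s4c.png

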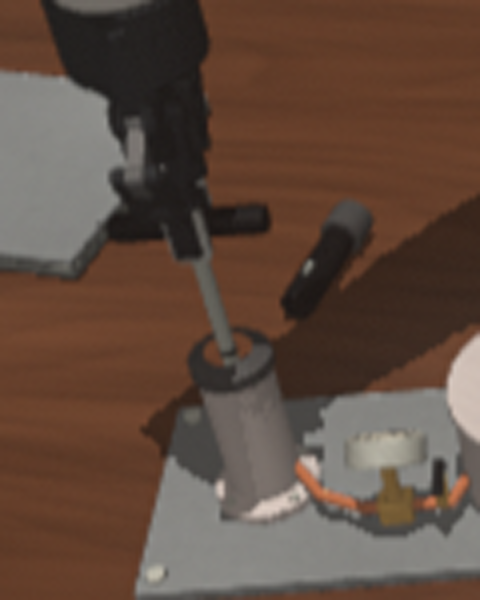

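The groove shows as a dark band at the barrel top, around (230,352) in the crop. I'll check the bar's rise by measurement using its exposed ends.

```bash
python3 - <<'E'
from m import *
def ends(n,tag,lo,hi):
    f=np.load(f'pics/{tag}.npz');W=pts(n,f['d']);c=np.array([.5475,-.2745]) ;a=np.array([-.193,.981])
    s=(W[...,:2]-c)@a; t=(W[...,:2]-c)@np.array([.981,.193])
    for sg in(1,-1):
        k=(s*sg>.026)&(s*sg<.045)&(abs(t)<.016)&(W[...,2]>lo)&(W[...,2]<hi); print(tag,sg,k.sum(),np.nanmedian(W[...,2][k]).round(4),np.nanmax(np.r_[0,W[...,2][k]]).round(4))
ends('scene','scene0',.15,.2);ends('scene','s4',.2,.265)
snap('top','t4'); 
ends('top','top0',.15,.2);ends('top','t4',.2,.265)
W=pts('scene',np.load('pics/s4.npz')['d']);z=W[...,2];k=near(W,(.509,-.079),.066)&(z>.07)&(z<.105);print('lid z',np.median(z[k]))
# groove: pixels along the rod, scene
p=cv2.imread('pics/s4.png').max(-1).astype(int)
m=imaging.camera_model('scene');R=np.array(m['R']);t=np.array(m['t'])
for zz in np.arange(.128,.172,.003):
    X=R@np.array([.5475,-.2745,zz])+t;u=m['cx']+m['fx']*X[0]/X[2];v=m['cy']+m['fy']*X[1]/X[2]; r=p[int(round(v)),int(round(u))-3:int(round(u))+4]; print(round(zz,3),round(u,1),round(v,1),r)
E
python3 go.py 0.5449 -0.275 0.2163
```

```text
scene0 1 61 0.1802 0.1865
scene0 -1 60 0.1816 0.1862
s4 1 65 0.2402 0.2465
s4 -1 59 0.2406 0.2458
top0 1 69 0.1808 0.1854
top0 -1 60 0.1819 0.186
t4 1 81 0.2403 0.2464
t4 -1 0 nan 0.0
lid z 0.09401914165823969
0.128 157.8 220.2 [98 99 92 83 86 83 86]
0.131 157.5 219.3 [81 81 79 81 85 87 79]
0.134 157.2 218.4 [ 96  67  59  51  52  83 102]
0.137 156.9 217.5 [ 92  88  87  75  54  80 104]
0.14 156.7 216.6 [ 92  88  87  75  54  80 104]
0.143 156.4 215.7 [105  99 101  99  91  72  91]
0.146 156.1 214.8 [ 93  98 101  98  91  82 101]
0.149 155.8 213.8 [ 71  97 100  96  88  94 104]
0.152 155.5 212.9 [ 75  98 100  94  81  85  87]
0.155 155.3 212.0 [105  92  99  98  91  73  62]
0.158 155.0 211.1 [102  99 100  97  88  84  85]
0.161 154.7 210.2 [ 95  98  99  94  85  98 102]
0.164 154.4 209.2 [102  99 100  98  92  86 101]
0.167 154.1 208.3 [ 99 100 100  96  90  88 101]
0.17 153.8 207.4 [ 96  99 100  95  86  94 102]
t 13.05 tcp [ 0.5447 -0.275   0.2163] yaw 0.1944 tilt [ 4.0e-04  3.1e-03 -1.0e+00] F [  2.8  -0.8 -10.2] w 0.187
(array([0.02, 0.  , 0.  ]), None)
  return np.nanmean(a, axis, out=out, keepdims=keepdims)
```

The bar has risen 59–60 mm in both cameras, the groove is at the barrel top and the pose is steady, so I'll hand in.

```bash
python3 -c "
from cell import bot
print(bot.close_job())"
```

```text
the job is handed in; nothing more can be done
None
```

I set the lid on the pot and let it go, then pulled the pump handle up to the groove. I handed the job in at about 13 s, still gripping the handle; no verdict came back.

- **Lid:** I lowered it until the wrist force turned from -5 N to +6 N at the expected seat height. After release, the wrist camera put the lid's top at 91.7 mm (92 expected), with slope under 0.001. It sat within about 1–1.5 mm of the pot centre. That pot centre was itself measured with cameras that disagree by 2–4 mm in absolute position.
- **Pump:** The exposed ends of the handle bar rose 59–60 mm, measured in the scene and top cameras; the top camera could see only one end. The scene picture shows the groove at the barrel top. The last reading showed about 10 N of pull and no movement of the tool. I set the grip to 80 N.
- **Lid at the end:** The scene camera read its top at 94.0 mm, which is 92 mm once that camera's usual high reading of about 2 mm is taken off.
- **Other things on the desk:** I didn't measure their positions afterwards, but they look unmoved in the pictures.

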